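Press two chisels into the bench's clip rail

TASK

Put the two loose chisels away in the clip rail beside the stored broad one, so that the three run in order of blade width: the wider of the two in the middle pair of clips, the narrow one in the end pair. Lay each handle lengthwise over its pair of clips, about centred, and press it straight down until it snaps fully home; then let go.

Things in the scene. Friction and masses are not known exactly. Their poses are not given: they have to be found in the camera images.
- wide_chisel: Loose chisel, 0.1-0.2 kg: light wooden octagonal handle, 24 mm across flats, 132 long, brass ferrule; flat steel blade 28 wide, 4 thick, 85 to 160 ahead of the handle's middle, at axis height. Lies on a handle flat. Origin: on the handle's axis, mid-handle, 12 above the bench; x to the blade (at first away from the robot, within 20 degrees), z up. Balances 20-40 ahead of the origin.
- narrow_chisel: Loose chisel, 0.1-0.2 kg: light wooden octagonal handle, 24 mm across flats, 132 long, brass ferrule; flat steel blade 10 wide, 4 thick, 85 to 160 ahead of the handle's middle, at axis height. Lies on a handle flat. Origin: on the handle's axis, mid-handle, 12 above the bench; x to the blade (at first away from the robot, within 20 degrees), z up. Balances 20-40 ahead of the origin.
- middle_clip (a point): Middle pair of upward-opening steel spring clips, on a fixed 18 mm board. Point: mid-handle axis when home, 46 mm above bench; x along the handle, y along the rail to the stored chisel (fixed, 40 mm blade, y=+90), z up. Clips 16 long at x=-34, +34; free between. Flared mouth 39 wide at z=+28, neck 19 at +10, floor at -12. Pressing down takes 10-20 N, then leaves close over the handle.
- end_clip (a point): Empty end pair of clips on the same rail, same shape, axes and press as middle_clip, 90 mm from it along -y (the rail's right end seen from the robot; the rail is turned up to 12 degrees). Point: mid-handle axis when fully home, 46 mm above the bench. Between the two clips of a pair 52 mm are clear along x for the fingers, down to the board 28 mm below the point.
Not all that is in view belongs to the job. What is shaped like the wide_chisel but green is not meant.

How it is judged (in metres and radians):
At the end, for the whole second after the job is handed in: The wide chisel sits in the middle pair of clips and the narrow one in the end pair, at rest: handle within 15 mm of centred lengthwise, within 10 mm sideways, snapped down to within 5 mm of its home height and within 10 degrees of the clips' direction (blade either way round) (x of wide_chisel in the frame of middle_clip between -0.015 and 0.015 m and y of wide_chisel in the frame of middle_clip between -0.01 and 0.01 m and z of wide_chisel in the frame of middle_clip between -0.006 and 0.005 m and angle between the x axis of wide_chisel and the x axis of middle_clip, either way round below 0.175 rad and linear speed of each of wide_chisel, narrow_chisel below 0.02 m/s and x of narrow_chisel in the frame of end_clip between -0.015 and 0.015 m and y of narrow_chisel in the frame of end_clip between -0.01 and 0.01 m and z of narrow_chisel in the frame of end_clip between -0.006 and 0.005 m and angle between the x axis of narrow_chisel and the x axis of end_clip, either way round below 0.175 rad); the robot touches nothing.
It also fails if it takes over 54 s, if anything falls off the work surface, if the arm or the gripper's body presses on something with over 40 N, if the wrist force passes 120 N, or if a joint passes its speed limit or range.

ROBOT

A 6-joint arm with a two-finger parallel gripper is mounted at the origin on the work surface. World frame = base frame: x ahead of the robot, y to its left, z up, the work surface at z = 0. Lengths are in mm, angles in rad, forces in N, time in s.
With the tool pointing down it reaches from about 300 to 775 mm from the base axis. Payload 14.6 kg.
Tool frame: the origin (TCP) lies on the front face of the gripper's body, between the roots of the fingers; the fingertips stand 97 mm ahead of it and the grasp point (between the pads) lies 78 mm ahead of it; z points along the fingers, y is the direction in which the jaws open and shut (so a half turn about z gives the same grasp; the last joint's range is limited). The gripper opens to 94 mm and grips with 3 to 60 N. Pads are 16 mm wide; open, the fingers measure 119 mm over their backs; the gripper's body (75 mm by 177 mm) begins 78 mm behind the grasp point.
Start: joints at [-1.293, 0.3, 1.521, -0, 1.321, -0.067], TCP at [185.897, -517.622, 302.646] pointing down, gripper open.
Joint ranges: [-3.03, 3.03], [-0.79, 2.21], [0.23, 2.52], [-1.04, 4.18], [0, 3.07], [-2.55, 2.55]. Speed limits (rad/s): [2.22, 2.22, 2.57, 3.14, 3.14, 3.14].

INTERFACE

Orientations are given as [roll, pitch, yaw] about the fixed x, y, z axes, in that order (R = Rz(yaw) Ry(pitch) Rx(roll)).
In Python, from cell import manip, eyes, finder gives the robot as it stands.
- The arm moves only by the tool drive_tool, never from a script. Its argument "rows" is a list of rows, each an object with "offset": the shift along the tool's x, y, z in mm, a list of three; "spin": the turn about the tool's z in degrees; "jaw": the finger opening in mm, from 0 to 94. In form: [{"offset": [dx, dy, dz], "spin": spin, "jaw": jaw}, ...]. A call has 1 to 20 rows; each row shifts and turns the commanded pose from where the row before left it, along the tool's axes as they then stand; what a row does not reach is not made up. A row lasts 1/10 s, in which the tool goes at most 50 mm and 8.59 degrees, less where a joint would pass 70% of its speed; a pose out of reach is approached as far as the arm can. A call is refused whole if a number of a shift passes 50 or a number of a turn 8.59, either way. A call with a gripper value outside its range is refused whole. The fingers move at their own pace and stop on an object; "force" is the grip in N (left out, the last holds). Time passes only in rows, so rows that do not move let the fingers close. It gives the time, the measured TCP pose, the force and the opening at its end, in the units of the state.
- manip.read_state(): the state, without advancing time (a new reading comes with each control period).
- eyes.camera(name): name is "scene" or "top"; returns a dict with "color" (400x640x3 uint8, blue, green, red), "depth" (400x640 float32, mm along the optical axis (not along the pixel's ray), 0 where there is no reading), "vfov" (degrees; the focal length in pixels is half the picture's height over the tangent of half this angle, whatever the lens; pixels are square), "cx", "cy" (the principal point, pixels), "rvec" (rotation vector, rad) and "tvec" (3), from world to camera coordinates, as OpenCV has them. Camera axes: x right, y down, z forward; pixel columns grow to the right and rows downward; lengths in mm; the calibration is good to about 2 mm. A picture is of the moment at which its call begins.
- manip.sign_off(): hands the job in, once; it reports no verdict.
Trained networks look in the newest picture that a camera, given by its name, has taken for a name from the list of things; names that differ only in an ending like _2 or _b are one class to them, and where a whole thing is asked for, a point or a joint stands for the part that bears it (a point fixed in the world has none). Each returns a list of dicts, best first, with "p" (0 to 1); they miss things now and then, are a little off and sometimes report something else, mostly with a low value. They report only what shows in the picture. A call takes as long as a camera call. They do not tell look-alikes from the thing itself.
- finder.find_in(camera, target): "uv" ([column, row] in pixels, amid what is visible of it).
The state is a dict: "clock": time; "joints": joint angles; "qd": joint speeds; "effort": joint torques, N m; "eef_pos": TCP position; "eef_rot": TCP orientation; "wrist_force": force on the tool from outside, world axes, zero at the start; "moment": the same for the moment, N m; "finger_gap": finger opening in mm.
Only numpy, scipy, OpenCV 4.12 (cv2) and the standard library are available. Lean on these libraries where they do the work, as an engineer would, in place of code of your own. Each camera call takes 0.05 s, during which the arm holds its last target. There are 200 camera calls.

## Working session

There is one attempt and no reset: what is moved stays moved. The work goes in short steps, Python scripts to look and compute and a tool call to move; the robot and the scene stay as the last step left them, time stands still between calls to the robot, and variables do not carry over. Pictures are saved under pics/ and viewed, about 8 in all and at most 12, crops included, and the job is handed in when it is done.

Besides the shell and the picture viewer there is one more tool, called after "Request:" as name(argument=value, ...) on one line, values as JSON. drive_tool: Moves the arm, as the interface text tells. Its arguments: {"type":"object","properties":{"rows":{"type":"array","items":{"type":"object","properties":{"offset":{"type":"array","items":{"type":"number"}},"spin":{"type":"number"},"jaw":{"type":"number"}}}},"force":{"type":"number"}},"required":["rows"]}

```bash
mkdir -p pics
cat > h.py <<'E'
import numpy as np, cv2
from cell import manip, eyes, finder
def shot(n):
    c=eyes.camera(n); c['f']=200/np.tan(np.radians(c['vfov'])/2); c['R']=cv2.Rodrigues(np.array(c['rvec'],float))[0]; c['t']=np.array(c['tvec'],float).ravel(); return c
def cloud(c):
    v,u=np.mgrid[:400,:640]; d=c['depth']
    p=np.stack([(u-c['cx'])/c['f']*d,(v-c['cy'])/c['f']*d,d],-1)
    w=(p-c['t'])@c['R']; w[d==0]=np.nan; return w
def proj(c,P):
    q=c['R']@np.array(P,float)+c['t']; return q[:2]/q[2]*c['f']+[c['cx'],c['cy']]
E
python3 - <<'E'
from h import *
for n in('scene','top'):
    c=shot(n); cv2.imwrite(f'pics/{n}0.png',c['color']); w=cloud(c); np.save(f'{n}0.npy',w)
    print(n,c['vfov'],c['cx'],c['cy'],-c['R'].T@c['t'])
    for t in('wide_chisel','narrow_chisel','middle_clip','end_clip'):
        for r in finder.find_in(n,t)[:4]:
            u,v=map(int,r['uv']); print(t,u,v,round(r['p'],2),w[v,u].round())
s=manip.read_state();print(s)
E
```

```text
scene 50.710296953738 324.74829560228835 202.86379992006746 [740.08608926 601.73083524 692.18744611]
wide_chisel 447 269 0.83 [287. 230.  21.]
wide_chisel 302 219 0.6 [495. -23.  20.]
narrow_chisel 279 168 0.62 [ 476. -220.   18.]
middle_clip 328 341 0.82 [570. 269.  18.]
end_clip 331 340 0.56 [564. 268.  15.]
top 43.28004163767775 313.08438003697194 202.20115812717037 [ 366.15749728   -9.49592048 1024.38033193]
wide_chisel 198 276 0.89 [269. 206.  26.]
wide_chisel 321 164 0.65 [496. -31.  26.]
narrow_chisel 417 172 0.95 [ 484. -223.   24.]
middle_clip 182 137 0.78 [545. 249.  18.]
{'clock': 0.5, 'joints': array([-1.29260317e+00,  2.99911160e-01,  1.52103949e+00,  1.13533131e-05,
        1.32069557e+00, -6.66514305e-02]), 'qd': array([-1.12819493e-05,  2.47904855e-03, -2.10641687e-03,  1.36910375e-03,
        5.21489171e-04, -7.89303883e-04]), 'effort': array([ 1.47022150e-03, -5.31337559e+01, -3.52733588e+01,  7.09250104e-02,
        2.15205364e-02, -3.58474006e-05]), 'eef_pos': array([ 185.89463287, -517.61099724,  302.62273411]), 'eef_rot': array([-3.14153993e+00, -1.45434253e-05,  3.44841778e-01]), 'wrist_force': array([-0.46166089, -0.08404206,  0.52507567]), 'moment': array([-0.03861689, -0.03037611,  0.00717789]), 'finger_gap': 94.24533432040907}
```

View pics/top0.png

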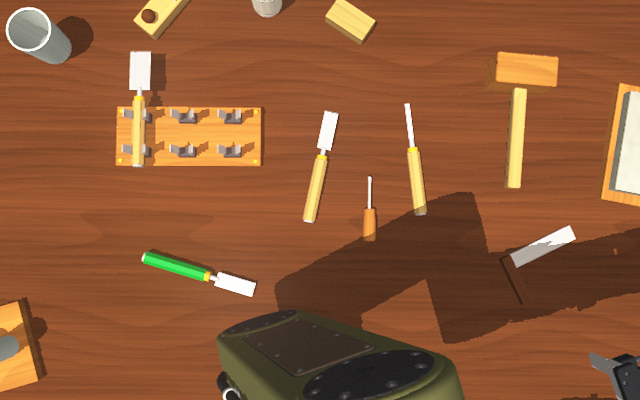

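View pics/scene0.png

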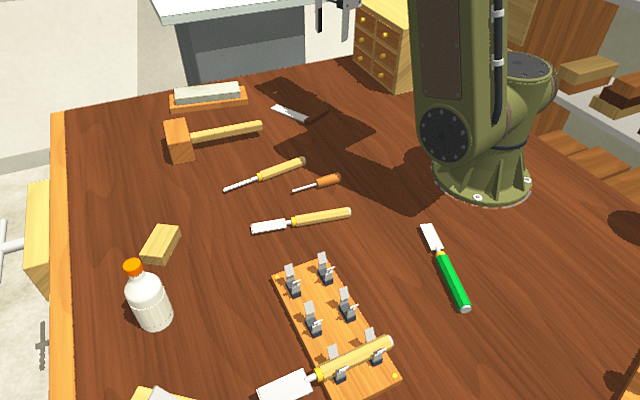

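Candidates for wide: green (198,276) is a look-alike; the wooden one at (321,164) with the broad blade fits. For narrow: (417,172), with its long wooden handle, fits, while (370,215) is a small screwdriver. I'll measure these and confirm in a crop.

```bash
cat > meas.py <<'E'
from h import *
def rotz(a): return np.array([np.cos(a),np.sin(a)])
def handle(img,w,box,zlo,zhi):
    u0,v0,u1,v1=box; hsv=cv2.cvtColor(img,cv2.COLOR_BGR2HSV)
    m=np.zeros((400,640),bool); m[v0:v1,u0:u1]=1
    P=w[m&(w[...,2]>zlo)&(w[...,2]<zhi)]
    return P
E
python3 - <<'E'
from meas import *
img=cv2.imread('pics/top0.png'); w=np.load('top0.npy')
for n,b in(('wide',(295,100,350,230)),('narrow',(395,95,435,222)),('stored',(120,45,156,172))):
    P=handle(img,w,b,*((8,40) if n!='stored' else (40,80)))
    c=P[:,:2].mean(0); d=np.linalg.svd(P[:,:2]-c,full_matrices=False)[2][0]; d*=np.sign(d[0])
    s=(P[:,:2]-c)@d; t=(P[:,:2]-c)@[-d[1],d[0]]
    print(n,len(P),'c',c.round(1),'ang',np.degrees(np.arctan2(d[1],d[0])).round(2),'ext',s.min().round(1),s.max().round(1))
    for a in np.arange(np.floor(s.min()),s.max(),12):
        k=(s>=a)&(s<a+12)
        if k.sum(): print('  ',a,k.sum(),'t',t[k].min().round(1),t[k].max().round(1),'z',np.median(P[k,2]).round(1),P[k,2].max().round(1))
# clips
m=np.zeros((400,640),bool); m[100:172,160:265]=1
k=(m&(w[...,2]>38)).astype(np.uint8)
N,L,S,C=cv2.connectedComponentsWithStats(k)
for i in range(1,N):
    P=w[L==i]; print(i,S[i],'mean',P.mean(0).round(1),'min',P.min(0).round(1),'max',P.max(0).round(1))
mm=np.zeros((400,640),bool); mm[90:180,105:275]=1
B=(mm&(abs(w[...,2]-18)<5)); pts=w[B][:,:2].astype(np.float32); print('board',len(pts),cv2.minAreaRect(pts),np.median(w[B][:,2]))
a=cv2.resize(img[95:180,110:270],None,fx=4,fy=4,interpolation=2); b=cv2.resize(img[95:245,290:440],None,fx=2.26,fy=2.26)
b=cv2.resize(b,(340,340)); a=a[:340]
cv2.imwrite('pics/crop0.png',cv2.resize(np.hstack([a,b]),(800,272)))
E
```

```text
wide 1356 c [493.8 -30. ] ang -10.84 ext -116.1 112.8
   -117.0 65 t -11.8 11.6 z 21.3 26.6
   -105.0 73 t -11.7 11.8 z 22.6 26.7
   -93.0 72 t -11.5 12.0 z 22.4 28.0
   -81.0 71 t -11.8 11.8 z 21.5 26.1
   -69.0 71 t -11.7 11.9 z 22.9 27.9
   -57.0 70 t -11.9 11.6 z 21.8 26.9
   -45.0 73 t -11.7 11.8 z 21.9 28.1
   -33.0 70 t -11.6 11.9 z 21.7 28.9
   -21.0 72 t -11.9 11.8 z 22.0 28.8
   -9.0 72 t -11.8 11.9 z 21.7 26.6
   3.0 64 t -12.0 11.7 z 21.4 27.5
   15.0 44 t -10.3 10.2 z 19.2 27.1
   27.0 48 t -12.9 12.5 z 14.3 21.0
   39.0 82 t -13.9 13.8 z 14.0 18.4
   51.0 82 t -13.8 13.9 z 13.7 18.3
   63.0 81 t -13.7 13.8 z 13.7 17.5
   75.0 82 t -13.9 13.9 z 14.3 17.7
   87.0 79 t -13.8 13.7 z 13.9 18.7
   99.0 73 t -13.7 13.8 z 13.5 17.5
   111.0 12 t -13.6 13.5 z 11.7 15.6
narrow 1074 c [ 489.2 -220.5] ang 7.12 ext -91.3 136.7
   -92.0 69 t -13.5 10.0 z 21.9 28.0
   -80.0 76 t -14.4 10.2 z 22.0 26.5
   -68.0 78 t -14.4 10.3 z 21.2 26.9
   -56.0 78 t -13.6 10.3 z 21.7 26.4
   -44.0 75 t -14.0 10.7 z 21.4 26.1
   -32.0 76 t -14.0 10.4 z 21.6 26.8
   -20.0 77 t -13.7 10.8 z 21.7 27.6
 
[... 1938 characters left out ...]
 11  73] mean [514.1 160.1  64.6] min [506.1 154.7  38.2] max [522.9 165.8  77.7]
9 [235 145   6  11  49] mean [513.8 128.9  66.1] min [507.  123.4  40.6] max [523.1 135.5  77.2]
10 [234 149   1   1   1] mean [519.7 140.4  39.4] min [519.7 140.4  39.4] max [519.7 140.4  39.4]
11 [185 153   1   1   1] mean [509.7 236.3  39.1] min [509.7 236.3  39.1] max [509.7 236.3  39.1]
12 [233 152   1   1   1] mean [513.9 142.4  38.2] min [513.9 142.4  38.2] max [513.9 142.4  38.2]
13 [187 156   1   1   1] mean [503.7 231.9  40.3] min [503.7 231.9  40.3] max [503.7 231.9  40.3]
board 6368 ((547.0741577148438, 235.83056640625), (120.82111358642578, 290.6686096191406), 1.0705046653747559) 17.920206557609028
```

View pics/crop0.png

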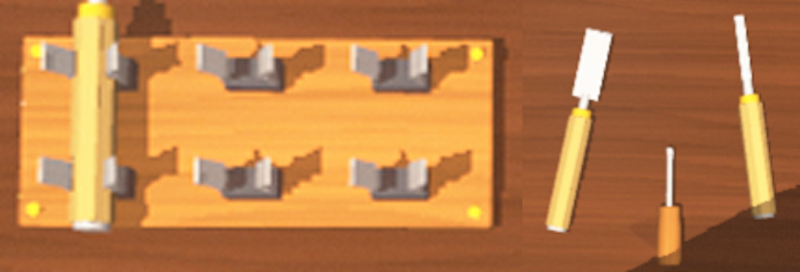

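Crop confirms it: the wide blade is on the left chisel, the narrow on the right, and the small orange tool is a screwdriver. The rail turns about 1.07°, with middle ≈(547.3,235.6) and end ≈(549,145.6), which matches the 90 mm spacing. I'll start with the narrow chisel: origin ≈(465,-225), yaw 7.6°.

Request:
drive_tool(rows=[{"offset": [0,0,0],"spin": 6.08,"jaw": 64},{"offset": [0,0,0],"spin": 6.08,"jaw": 64},{"offset": [26.7,-21.1,10.2],"spin": 0,"jaw": 64},{"offset": [26.7,-21.1,10.2],"spin": 0,"jaw": 64},{"offset": [26.7,-21.1,10.2],"spin": 0,"jaw": 64},{"offset": [26.7,-21.1,10.2],"spin": 0,"jaw": 64},{"offset": [26.7,-21.1,10.2],"spin": 0,"jaw": 64},{"offset": [26.7,-21.1,10.2],"spin": 0,"jaw": 64},{"offset": [26.7,-21.1,10.2],"spin": 0,"jaw": 64},{"offset": [26.7,-21.1,10.2],"spin": 0,"jaw": 64},{"offset": [26.7,-21.1,10.2],"spin": 0,"jaw": 64},{"offset": [26.7,-21.1,10.2],"spin": 0,"jaw": 64},{"offset": [26.7,-21.1,10.2],"spin": 0,"jaw": 64},{"offset": [26.7,-21.1,10.2],"spin": 0,"jaw": 64},{"offset": [0,0,0],"spin": 0,"jaw": 64},{"offset": [0,0,0],"spin": 0,"jaw": 64}], force=45)

```text
clock: 2.1
eef_pos: [470.1, -224.0, 180.1]
eef_rot: [-3.141, 0.0, 0.134]
wrist_force: [0.1, -0.1, 0.0]
finger_gap: 63.9
```

```bash
cat > go.py <<'E'
import sys; from h import *
def go(x,y,z,yaw):
    s=manip.read_state(); p=s['eef_pos']; r=s['eef_rot']; yw=np.radians(yaw); d=np.array([x,y,z])-p
    cs,sn=np.cos(yw),np.sin(yw)
    print('t',round(s['clock'],2),'pos',p.round(1),'rpy',np.degrees(r).round(2),'gap',round(s['finger_gap'],1),'F',s['wrist_force'].round(1),'M',s['moment'].round(2))
    print('spin',round(np.degrees(r[2])-yaw,2),'offset after spin',np.round([d[0]*cs+d[1]*sn,d[0]*sn-d[1]*cs,-d[2]],1))
if __name__=='__main__': go(*map(float,sys.argv[1:]))
E
python3 go.py 470.2 -224.1 100 7.6
```

```text
t 2.1 pos [ 470.1 -224.   180.1] rpy [-1.7999e+02  3.0000e-02  7.6800e+00] gap 63.9 F [ 0.1 -0.1  0. ] M [-0.04  0.   -0.01]
spin 0.08 offset after spin [ 0.1  0.1 80.1]
```

Request:
drive_tool(rows=[{"offset": [0,0,20],"spin": 0,"jaw": 64},{"offset": [0,0,20],"spin": 0,"jaw": 64},{"offset": [0,0,20],"spin": 0,"jaw": 64},{"offset": [0,0,12],"spin": 0,"jaw": 64},{"offset": [0,0,7.5],"spin": 0,"jaw": 64},{"offset": [0,0,0],"spin": 0,"jaw": 15},{"offset": [0,0,0],"spin": 0,"jaw": 15},{"offset": [0,0,0],"spin": 0,"jaw": 15},{"offset": [0,0,0],"spin": 0,"jaw": 15},{"offset": [0,0,0],"spin": 0,"jaw": 15},{"offset": [0,0,0],"spin": 0,"jaw": 15},{"offset": [0,0,0],"spin": 0,"jaw": 15},{"offset": [0,0,0],"spin": 0,"jaw": 15}], force=45)

```text
clock: 3.4
eef_pos: [470.1, -224.4, 101.0]
eef_rot: [3.141, -0.0, 0.133]
wrist_force: [-1.2, -0.6, 5.8]
finger_gap: 23.4
```

Request:
drive_tool(rows=[{"offset": [0,0,-10],"spin": 0,"jaw": 15},{"offset": [0,0,-22],"spin": 0,"jaw": 15},{"offset": [0,0,-22],"spin": 0,"jaw": 15},{"offset": [0,0,-22],"spin": 0,"jaw": 15},{"offset": [0,0,-22],"spin": 3.3,"jaw": 15},{"offset": [0,0,-22],"spin": 3.3,"jaw": 15},{"offset": [7,-28.3,0],"spin": 0,"jaw": 15},{"offset": [7,-28.3,0],"spin": 0,"jaw": 15},{"offset": [7,-28.3,0],"spin": 0,"jaw": 15},{"offset": [7,-28.3,0],"spin": 0,"jaw": 15},{"offset": [7,-28.3,0],"spin": 0,"jaw": 15},{"offset": [7,-28.3,0],"spin": 0,"jaw": 15},{"offset": [7,-28.3,0],"spin": 0,"jaw": 15},{"offset": [7,-28.3,0],"spin": 0,"jaw": 15},{"offset": [7,-28.3,0],"spin": 0,"jaw": 15},{"offset": [7,-28.3,0],"spin": 0,"jaw": 15},{"offset": [7,-28.3,0],"spin": 0,"jaw": 15},{"offset": [7,-28.3,0],"spin": 0,"jaw": 15},{"offset": [7,-28.3,0],"spin": 0,"jaw": 15},{"offset": [0,0,0],"spin": 0,"jaw": 15}])

```text
clock: 5.4
eef_pos: [554.6, 147.8, 221.0]
eef_rot: [-3.141, 0.0, 0.02]
wrist_force: [-0.2, 0.1, -1.3]
finger_gap: 23.3
```

Run:
```python
from h import *; from go import go
go(554,145.7,220,1.07)
out=[]
for n in('top','scene'):
    c=shot(n); np.save(n+'1.npy',cloud(c)); s=manip.read_state(); p=s['eef_pos']
    u,v=proj(c,[p[0],p[1],p[2]-88]).astype(int); print(n,u,v)
    u=np.clip(u,100,540);v=np.clip(v,100,300); out.append(cv2.resize(c['color'][v-100:v+100,u-100:u+100],(400,400)))
cv2.imwrite('pics/held1.png',np.hstack(out))
```

```text
t 5.4 pos [554.6 147.8 221. ] rpy [-179.98    0.      1.15] gap 23.3 F [-0.2  0.1 -1.3] M [-0.02  0.06  0.03]
spin 0.08 offset after spin [-0.6  2.1  1. ]
top 223 121
scene 306 245
```

View pics/held1.png

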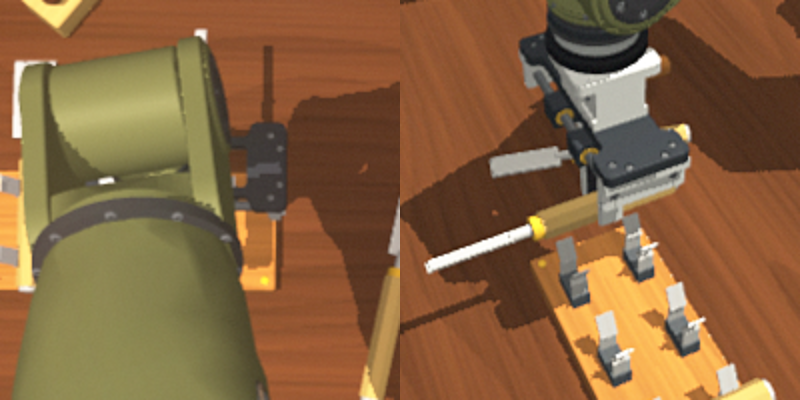

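The narrow chisel is held above the end clips (right half, handle ≈(570,215), blade tip ≈(430,265)). I'll check its line in the depth data.

Run:
```python
from h import *
w=np.load('scene1.npy'); P=w.reshape(-1,3); P=P[~np.isnan(P[:,0])]
for a in range(470,730,15):
    k=(P[:,0]>=a)&(P[:,0]<a+15)&(abs(P[:,1]-147)<25)&(P[:,2]>95)&(P[:,2]<155)
    if k.sum()>3: Q=P[k]; print(a,k.sum(),'y',Q[:,1].min().round(1),Q[:,1].max().round(1),'z',Q[:,2].min().round(1),Q[:,2].max().round(1),'xmax',Q[:,0].max().round(1))
```

```text
485 17 y 153.1 157.6 z 125.5 133.1 xmax 498.9
500 24 y 155.3 158.3 z 125.8 133.7 xmax 514.2
515 23 y 155.3 157.6 z 124.8 134.5 xmax 529.9
530 15 y 155.7 158.0 z 125.7 134.2 xmax 540.1
545 66 y 132.5 171.0 z 132.1 154.3 xmax 559.9
560 187 y 122.7 170.3 z 125.2 154.8 xmax 574.8
575 123 y 133.2 160.2 z 125.4 145.3 xmax 589.7
590 127 y 134.9 159.9 z 126.1 145.0 xmax 605.0
605 122 y 136.7 159.2 z 125.7 144.0 xmax 619.9
620 69 y 136.5 157.0 z 122.9 142.1 xmax 635.0
635 52 y 142.7 153.3 z 128.8 137.9 xmax 650.0
650 53 y 142.6 153.2 z 128.9 134.5 xmax 664.8
665 53 y 143.8 154.1 z 129.3 135.0 xmax 679.6
680 55 y 142.9 154.6 z 129.4 135.1 xmax 694.7
695 55 y 143.7 154.3 z 129.3 135.0 xmax 709.8
710 11 y 143.9 154.9 z 128.3 133.2 xmax 713.0
```

Request:
drive_tool(rows=[{"offset": [-1.5,2.2,0],"spin": 0,"jaw": 15},{"offset": [0,0,15],"spin": 0,"jaw": 15},{"offset": [0,0,20],"spin": 0,"jaw": 15},{"offset": [0,0,15],"spin": 0,"jaw": 15},{"offset": [0,0,5],"spin": 0,"jaw": 15},{"offset": [0,0,5],"spin": 0,"jaw": 15},{"offset": [0,0,4],"spin": 0,"jaw": 15},{"offset": [0,0,0],"spin": 0,"jaw": 15}], force=55)

```text
clock: 6.3
eef_pos: [553.4, 143.3, 157.1]
eef_rot: [-3.141, -0.001, 0.017]
wrist_force: [0.4, 4.4, -0.5]
finger_gap: 23.6
```

Request:
drive_tool(rows=[{"offset": [0,-2.3,0],"spin": 0,"jaw": 15},{"offset": [0,0,3],"spin": 0,"jaw": 15},{"offset": [0,0,3],"spin": 0,"jaw": 15},{"offset": [0,0,3],"spin": 0,"jaw": 15},{"offset": [0,0,3],"spin": 0,"jaw": 15},{"offset": [0,0,0],"spin": 0,"jaw": 15}])

```text
clock: 6.9
eef_pos: [553.4, 145.1, 144.8]
eef_rot: [3.142, -0.001, 0.017]
wrist_force: [3.0, 0.9, -0.7]
finger_gap: 23.2
```

Request:
drive_tool(rows=[{"offset": [0,0,3],"spin": 0,"jaw": 15},{"offset": [0,0,3],"spin": 0,"jaw": 15},{"offset": [0,0,2],"spin": 0,"jaw": 15},{"offset": [0,0,2],"spin": 0,"jaw": 15},{"offset": [0,0,0],"spin": 0,"jaw": 15},{"offset": [0,0,0],"spin": 0,"jaw": 15}])

```text
clock: 7.5
eef_pos: [552.8, 145.2, 135.0]
eef_rot: [3.141, 0.001, 0.018]
wrist_force: [-4.7, 0.9, 8.1]
finger_gap: 22.9
```

Request:
drive_tool(rows=[{"offset": [0,0,1],"spin": 0,"jaw": 15},{"offset": [0,0,1],"spin": 0,"jaw": 15},{"offset": [0,0,0],"spin": 0,"jaw": 15},{"offset": [0,0,0],"spin": 0,"jaw": 15}])

```text
clock: 7.9
eef_pos: [552.9, 145.2, 134.9]
eef_rot: [3.141, 0.0, 0.018]
wrist_force: [-15.2, -1.9, 30.4]
finger_gap: 23.7
```

```bash
cat > prof.py <<'E'
import sys; from h import *
Y=float(sys.argv[1])
w=cloud(shot('scene')); P=w.reshape(-1,3); P=P[~np.isnan(P[:,0])]
for a in range(470,730,15):
    k=(P[:,0]>=a)&(P[:,0]<a+15)&(abs(P[:,1]-Y)<14.5)&(P[:,2]>24)&(P[:,2]<80)
    if k.sum()>3: Q=P[k]; print(a,k.sum(),'y',Q[:,1].min().round(1),Q[:,1].max().round(1),'z',Q[:,2].min().round(1),Q[:,2].max().round(1),'x',Q[:,0].min().round(1),Q[:,0].max().round(1))
E
python3 prof.py 145.6
```

```text
500 6 y 158.9 159.4 z 31.3 37.5 x 509.7 513.9
515 14 y 154.4 160.0 z 25.9 37.1 x 515.9 526.9
545 21 y 131.6 145.6 z 49.5 72.3 x 553.8 559.7
560 122 y 131.3 159.9 z 38.2 75.8 x 560.2 575.0
575 130 y 131.2 160.1 z 31.7 67.3 x 575.0 590.0
590 140 y 131.1 160.1 z 24.5 67.2 x 590.0 604.9
605 106 y 135.3 158.6 z 32.1 59.7 x 605.1 620.0
620 51 y 140.2 155.5 z 36.9 53.4 x 620.0 634.8
635 48 y 140.7 151.9 z 44.1 52.1 x 635.2 649.7
650 47 y 141.4 152.1 z 42.8 50.2 x 650.0 664.8
665 46 y 141.8 152.5 z 44.1 49.8 x 665.3 679.5
680 49 y 141.4 153.1 z 44.5 49.0 x 680.1 694.9
695 49 y 141.7 152.9 z 43.1 50.0 x 695.2 709.8
710 5 y 142.8 152.2 z 43.4 45.2 x 710.3 711.4
```

Request:
drive_tool(rows=[{"offset": [0,0,-1.5],"spin": 0,"jaw": 15},{"offset": [0,0,0],"spin": 0,"jaw": 56},{"offset": [0,0,0],"spin": 0,"jaw": 56},{"offset": [0,0,0],"spin": 0,"jaw": 56},{"offset": [0,0,0],"spin": 0,"jaw": 56},{"offset": [0,0,-5],"spin": 0,"jaw": 56},{"offset": [0,0,-20],"spin": 0,"jaw": 56},{"offset": [0,0,-20],"spin": 0,"jaw": 56},{"offset": [0,0,-20],"spin": 0,"jaw": 56},{"offset": [-7,18,-15],"spin": 6,"jaw": 64},{"offset": [-7,18,0],"spin": 6,"jaw": 64},{"offset": [-7,18,0],"spin": 0,"jaw": 64},{"offset": [-7,18,0],"spin": 0,"jaw": 64},{"offset": [-7,18,0],"spin": 0,"jaw": 64},{"offset": [-7,18,0],"spin": 0,"jaw": 64},{"offset": [-7,18,0],"spin": 0,"jaw": 64},{"offset": [-7,18,0],"spin": 0,"jaw": 64},{"offset": [-7,18,0],"spin": 0,"jaw": 64},{"offset": [0,0,0],"spin": 0,"jaw": 64},{"offset": [0,0,0],"spin": 0,"jaw": 64}])

```text
clock: 9.95
eef_pos: [466.0, -4.5, 214.7]
eef_rot: [-3.141, -0.001, -0.193]
wrist_force: [0.6, -0.1, 0.6]
finger_gap: 63.7
```

```bash
python3 go.py 450.9 -21.7 101 -10.84; python3 prof.py 145.6
```

```text
t 9.95 pos [466.   -4.5 214.7] rpy [-1.7999e+02 -4.0000e-02 -1.1050e+01] gap 63.7 F [ 0.6 -0.1  0.6] M [ 0.03 -0.06 -0.09]
spin -0.21 offset after spin [-11.6  19.7 113.7]
470 9 y 137.8 154.2 z 48.0 56.1 x 483.6 485.0
485 90 y 132.1 156.7 z 41.2 58.9 x 485.1 499.9
500 97 y 131.7 159.9 z 31.6 63.1 x 500.0 514.9
515 155 y 131.1 160.0 z 24.4 64.5 x 515.0 530.0
530 102 y 132.2 157.1 z 40.9 59.2 x 530.0 544.9
545 106 y 132.8 157.0 z 41.0 60.4 x 545.2 560.0
560 104 y 132.9 158.1 z 39.1 59.5 x 560.2 575.0
575 117 y 131.2 160.1 z 30.4 65.1 x 575.3 589.7
590 134 y 131.9 160.0 z 24.9 65.1 x 590.1 604.9
605 109 y 133.2 158.4 z 34.7 59.2 x 605.1 620.0
620 52 y 134.6 156.2 z 37.8 54.2 x 620.1 634.9
635 46 y 141.1 152.2 z 43.2 52.2 x 635.1 650.0
650 48 y 141.2 152.4 z 43.4 49.2 x 650.1 664.9
665 47 y 141.8 152.7 z 41.6 49.4 x 665.3 679.7
680 48 y 141.5 152.5 z 43.1 50.1 x 680.0 694.9
695 49 y 141.6 152.9 z 42.8 49.6 x 695.2 709.9
710 5 y 144.4 151.4 z 44.0 46.6 x 710.4 711.5
```

The narrow chisel is home and level at z≈46, centred at about x 550. Next is the wide one.

Request:
drive_tool(rows=[{"offset": [-6,10,10],"spin": -0.2,"jaw": 64},{"offset": [-5.6,9.7,20],"spin": 0,"jaw": 64},{"offset": [0,0,25],"spin": 0,"jaw": 64},{"offset": [0,0,25],"spin": 0,"jaw": 64},{"offset": [0,0,18],"spin": 0,"jaw": 64},{"offset": [0,0,10],"spin": 0,"jaw": 64},{"offset": [0,0,5.5],"spin": 0,"jaw": 64},{"offset": [0,0,0],"spin": 0,"jaw": 64},{"offset": [0,0,0],"spin": 0,"jaw": 15},{"offset": [0,0,0],"spin": 0,"jaw": 15},{"offset": [0,0,0],"spin": 0,"jaw": 15},{"offset": [0,0,0],"spin": 0,"jaw": 15},{"offset": [0,0,0],"spin": 0,"jaw": 15},{"offset": [0,0,0],"spin": 0,"jaw": 15},{"offset": [0,0,0],"spin": 0,"jaw": 15},{"offset": [0,0,0],"spin": 0,"jaw": 15}], force=55)

```text
clock: 11.6
eef_pos: [450.7, -21.7, 100.9]
eef_rot: [3.142, -0.0, -0.189]
wrist_force: [-0.9, -0.4, 4.4]
finger_gap: 23.4
```

Request:
drive_tool(rows=[{"offset": [0,0,-10],"spin": 0,"jaw": 15},{"offset": [0,0,-22],"spin": 0,"jaw": 15},{"offset": [0,0,-22],"spin": 0,"jaw": 15},{"offset": [0,0,-22],"spin": -4,"jaw": 15},{"offset": [0,0,-22],"spin": -4,"jaw": 15},{"offset": [0,0,-22],"spin": -3.9,"jaw": 15},{"offset": [9.7,-23.2,0],"spin": 0,"jaw": 15},{"offset": [9.7,-23.2,0],"spin": 0,"jaw": 15},{"offset": [9.7,-23.2,0],"spin": 0,"jaw": 15},{"offset": [9.7,-23.2,0],"spin": 0,"jaw": 15},{"offset": [9.7,-23.2,0],"spin": 0,"jaw": 15},{"offset": [9.7,-23.2,0],"spin": 0,"jaw": 15},{"offset": [9.7,-23.2,0],"spin": 0,"jaw": 15},{"offset": [9.7,-23.2,0],"spin": 0,"jaw": 15},{"offset": [9.7,-23.2,0],"spin": 0,"jaw": 15},{"offset": [9.7,-23.2,0],"spin": 0,"jaw": 15},{"offset": [9.7,-23.2,0],"spin": 0,"jaw": 15},{"offset": [0,0,0],"spin": 0,"jaw": 15},{"offset": [0,0,0],"spin": 0,"jaw": 15},{"offset": [0,0,0],"spin": 0,"jaw": 15}])

```text
clock: 13.6
eef_pos: [552.2, 234.8, 220.9]
eef_rot: [3.141, 0.0, 0.019]
wrist_force: [-0.4, 0.5, -1.9]
finger_gap: 23.5
```

```bash
python3 go.py 552.3 235.7 134.5 1.07; sed 's/>24)/>95)/;s/<80)/<155)/' prof.py > prof2.py; python3 prof2.py 236
```

```text
t 13.6 pos [552.2 234.8 220.9] rpy [1.7999e+02 2.0000e-02 1.0700e+00] gap 23.5 F [-0.4  0.5 -1.9] M [-0.02  0.04  0.03]
spin 0.0 offset after spin [ 0.1 -0.9 86.4]
545 51 y 221.6 239.0 z 136.4 153.5 x 549.6 559.8
560 160 y 221.7 250.4 z 123.5 154.9 x 560.3 574.9
575 149 y 223.4 247.9 z 125.2 145.6 x 575.1 589.9
590 150 y 223.9 248.3 z 125.4 145.1 x 590.0 604.9
605 163 y 224.1 248.2 z 122.4 145.4 x 605.1 619.6
620 72 y 222.0 249.5 z 128.3 137.6 x 620.2 635.0
635 162 y 221.6 250.3 z 129.6 137.3 x 635.0 649.8
650 161 y 221.5 250.2 z 129.7 136.1 x 650.1 664.9
665 165 y 222.0 250.5 z 130.4 135.8 x 665.1 680.0
680 160 y 222.8 250.4 z 130.1 135.5 x 680.1 694.9
695 166 y 221.6 250.5 z 128.1 135.6 x 695.1 710.0
710 11 y 222.1 249.7 z 128.7 131.2 x 710.1 710.9
```

Request:
drive_tool(rows=[{"offset": [-2,-0.5,0],"spin": 0,"jaw": 15},{"offset": [0,0,15],"spin": 0,"jaw": 15},{"offset": [0,0,20],"spin": 0,"jaw": 15},{"offset": [0,0,15],"spin": 0,"jaw": 15},{"offset": [0,0,5],"spin": 0,"jaw": 15},{"offset": [0,0,5],"spin": 0,"jaw": 15},{"offset": [0,0,4],"spin": 0,"jaw": 15},{"offset": [0,0,3],"spin": 0,"jaw": 15},{"offset": [0,0,3],"spin": 0,"jaw": 15},{"offset": [0,0,0],"spin": 0,"jaw": 15}])

```text
clock: 14.65
eef_pos: [551.0, 236.1, 151.7]
eef_rot: [-3.141, -0.002, 0.019]
wrist_force: [1.4, -1.6, 2.7]
finger_gap: 23.5
```

Request:
drive_tool(rows=[{"offset": [0,0,3],"spin": 0,"jaw": 15},{"offset": [0,0,3],"spin": 0,"jaw": 15},{"offset": [0,0,3],"spin": 0,"jaw": 15},{"offset": [0,0,3],"spin": 0,"jaw": 15},{"offset": [0,0,2],"spin": 0,"jaw": 15},{"offset": [0,0,2],"spin": 0,"jaw": 15},{"offset": [0,0,1],"spin": 0,"jaw": 15},{"offset": [0,0,1],"spin": 0,"jaw": 15},{"offset": [0,0,0],"spin": 0,"jaw": 15},{"offset": [0,0,0],"spin": 0,"jaw": 15}])

```text
clock: 15.65
eef_pos: [550.3, 236.1, 134.8]
eef_rot: [-3.142, -0.0, 0.019]
wrist_force: [-11.9, -4.9, 24.4]
finger_gap: 23.3
```

```bash
python3 prof.py 235.8|tail -9
```

```text
575 169 y 221.4 250.3 z 31.1 64.7 x 575.2 590.0
590 155 y 221.6 250.3 z 24.9 69.6 x 590.0 604.9
605 125 y 223.7 249.3 z 35.7 60.8 x 605.2 619.4
620 71 y 222.2 250.2 z 43.3 52.5 x 620.1 634.9
635 132 y 223.1 250.2 z 44.8 50.3 x 635.1 649.9
650 133 y 222.4 250.1 z 44.0 50.8 x 650.4 665.0
665 133 y 223.6 250.2 z 44.6 50.5 x 665.3 680.0
680 134 y 223.2 250.1 z 44.3 49.9 x 680.1 694.8
695 132 y 223.6 249.9 z 42.4 50.6 x 695.0 709.4
```

Home. Release, rise and back off.

Request:
drive_tool(rows=[{"offset": [0,0,-1.2],"spin": 0,"jaw": 15},{"offset": [0,0,0],"spin": 0,"jaw": 56},{"offset": [0,0,0],"spin": 0,"jaw": 56},{"offset": [0,0,0],"spin": 0,"jaw": 56},{"offset": [0,0,0],"spin": 0,"jaw": 56},{"offset": [0,0,-5],"spin": 0,"jaw": 56},{"offset": [0,0,-20],"spin": 0,"jaw": 56},{"offset": [0,0,-20],"spin": 0,"jaw": 56},{"offset": [0,0,-20],"spin": 0,"jaw": 56},{"offset": [0,0,-25],"spin": 0,"jaw": 56},{"offset": [-12,30,0],"spin": 0,"jaw": 56},{"offset": [-12,30,0],"spin": 0,"jaw": 56},{"offset": [-12,30,0],"spin": 0,"jaw": 56},{"offset": [-12,30,0],"spin": 0,"jaw": 56},{"offset": [-12,30,0],"spin": 0,"jaw": 56},{"offset": [-12,30,0],"spin": 0,"jaw": 56},{"offset": [-12,30,0],"spin": 0,"jaw": 56},{"offset": [-12,30,0],"spin": 0,"jaw": 56},{"offset": [-12,30,0],"spin": 0,"jaw": 56},{"offset": [0,0,0],"spin": 0,"jaw": 56}])

```text
clock: 17.7
eef_pos: [446.7, -38.3, 224.4]
eef_rot: [3.141, -0.0, 0.016]
wrist_force: [-0.6, 0.4, -0.3]
finger_gap: 55.9
```

```bash
python3 - <<'E'
from h import *
c=shot('top'); w=cloud(c); P=w.reshape(-1,3); P=P[~np.isnan(P[:,0])]
for n,o in(('mid',(547.3,235.6)),('end',(549,145.6))):
    a=np.radians(1.07); d=P[:,:2]-o; x=d@[np.cos(a),np.sin(a)]; y=d@[-np.sin(a),np.cos(a)]
    z=P[:,2]; k=(abs(y)<16)&(z>38)&(abs(x)<170); print(n,'x',x[k].min().round(1),x[k].max().round(1))
    for lo,hi in((-64,-46),(-24,24),(46,64),(90,155)):
        q=k&(x>lo)&(x<hi); print(lo,q.sum(),'y',y[q].min().round(1),y[q].max().round(1),'z98',np.percentile(z[q],[50,98]).round(1))
t=cv2.resize(c['color'][30:200,80:290],(420,340)); s=shot('scene'); cv2.imwrite('pics/end.png',np.hstack([t,cv2.resize(s['color'][200:400,180:420],(380,340))]))
E
python3 prof.py 235.8; python3 prof.py 145.6|head -8
```

```text
mid x -69.7 158.8
-64 131 y -12.3 12.5 z98 [55.8 60.3]
-24 331 y -12.1 13.3 z98 [55.8 61.3]
46 111 y -12.1 11.5 z98 [56.  60.4]
90 470 y -14.0 14.3 z98 [47.8 51.3]
end x -69.1 159.4
-64 116 y -12.8 11.3 z98 [55.7 59.8]
-24 322 y -12.6 11.9 z98 [55.7 60.9]
46 107 y -12.6 10.3 z98 [55.2 61.9]
90 162 y -5.2 4.2 z98 [47.5 52.1]
470 22 y 226.7 245.0 z 43.3 56.7 x 480.1 484.5
485 115 y 222.4 246.9 z 38.8 59.5 x 485.3 500.0
500 135 y 221.6 250.2 z 26.8 61.7 x 500.3 515.0
515 178 y 221.3 250.2 z 25.3 65.4 x 515.1 529.9
530 121 y 223.8 247.7 z 39.5 59.0 x 530.4 544.8
545 124 y 224.2 248.6 z 38.9 60.0 x 545.0 559.5
560 127 y 223.5 248.8 z 38.1 59.0 x 560.1 574.9
575 163 y 221.3 250.3 z 30.7 65.2 x 575.3 589.8
590 161 y 221.9 250.2 z 24.4 64.2 x 590.1 605.0
605 128 y 224.3 249.0 z 38.8 60.0 x 605.1 619.6
620 66 y 225.0 249.9 z 41.8 52.9 x 620.3 634.6
635 131 y 223.1 250.3 z 44.4 50.7 x 635.0 649.9
650 130 y 222.8 250.1 z 43.5 50.3 x 650.1 664.9
665 134 y 222.9 250.2 z 43.9 51.0 x 665.0 679.9
680 131 y 223.8 250.0 z 44.9 50.3 x 680.1 694.9
695 134 y 223.9 250.2 z 43.6 50.3 x 695.0 709.5
470 9 y 137.5 153.1 z 46.4 55.6 x 483.1 484.8
485 89 y 131.4 155.6 z 39.6 59.7 x 485.1 499.9
500 102 y 131.2 160.0 z 32.6 61.6 x 500.1 514.5
515 155 y 131.2 160.0 z 25.4 62.7 x 515.0 529.9
530 100 y 133.8 157.7 z 40.7 59.2 x 530.5 544.9
545 104 y 132.7 158.0 z 40.7 60.1 x 545.0 560.0
560 103 y 133.2 157.8 z 39.0 60.1 x 560.1 574.8
575 124 y 131.6 160.1 z 30.6 65.1 x 575.0 590.0
```

View pics/end.png

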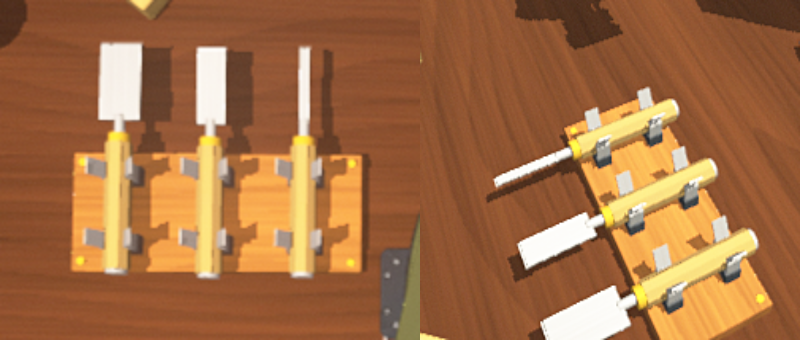

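The picture shows all three in order of width: broad at (118,160), wide at (209,160) and narrow at (304,160). Each sits level and centred, at the same height as the stored one.

```bash
python3 -c "
from cell import manip; print(manip.sign_off())"
```

```text
the job is handed in; nothing more can be done
None
```

Both chisels are in the rail and the job is handed in: the wide one in the middle clips and the narrow one in the end clips. The robot's clock read 17.7 s after the last move, against the 54 s limit.

Last checks, from depth images of both cameras taken after release:
- **Position:** both handles measured within about 3 mm of centred lengthwise and about 1 mm sideways.
- **Seating:** both lie level and along the clips. Their tops are at the same height as the stored chisel, with the axis at about 46–47 mm, so both are snapped home.
- **Robot:** the gripper was open and well clear of everything.
- **Forces:** the highest wrist reading I saw was about 34 N, though readings came only at the end of each move, so a brief peak between them would not show.

No final check failed. While lowering the narrow chisel, I corrected a sideways error of about 2 mm before pressing.

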